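# Clear the book rack and hold its spring end open at the tape

## Robot

A 6-joint arm with a two-finger parallel gripper is mounted at the origin on the work surface. World frame = base frame: x ahead of the robot, y to its left, z up, the work surface at z = 0. Lengths are in m, angles in degrees, forces in N, time in s.
With the tool pointing down it reaches from about 0.35 to 0.875 m from the base axis. Payload 4.2 kg.
Tool frame: the origin (TCP) lies midway between the tips of the shut fingers; the grasp point (between the pads) lies 19 mm behind it; z points along the fingers, y is the line along which they close (so a half turn about z gives the same grasp; the last joint's range is limited). The gripper opens to 87 mm and grips with 3 to 60 N. Pads are 19 mm wide; open, the fingers measure 117 mm over their backs; the gripper's body (75 mm by 190 mm) begins 51 mm behind the grasp point.
Start: joints at [-59.897, 22.042, 0.453, 0, -68.411, -14.817], TCP at [0.165, -0.603, 0.223] pointing down, gripper open.
Joint ranges: [-179.83, 179.83], [-69.29, 118.12], [-61.27, 80.66], [-181.25, 117.63], [-171.15, -9.14], [-177.46, 177.46]. Speed limits (degrees/s): [159.86, 159.86, 180, 180, 180, 180].

## Interface

Orientations are given as a 3x3 rotation matrix whose columns are the frame's x, y, z axes.
In Python, from station import * gives the robot as it stands.
- The arm moves only by the tool move_arm, never from a script. Its argument "targets" is text: rows parted by semicolons, each of 4 numbers parted by spaces: the shift along the world's x, y, z in units of 25 mm (1.0 is 25 mm), then the turn about the world's z in units of 5 degrees (1.0 is 5 degrees). In form: tx ty tz spin; .... A call has 1 to 10 rows; each row shifts and turns the commanded pose from where the row before left it; what a row does not reach is not made up. A row lasts 1/12 s, in which the tool goes at most 41.7 mm and 7.16 degrees, less where a joint would pass 70% of its speed; a pose out of reach is approached as far as the arm can. A call is refused whole if a number of a shift passes 1 or a number of a turn 1, either way. A call with a gripper value outside its range is refused whole. "gripper" is the finger opening in mm, from 0 to 87, set as the call begins (left out, the last holds). The fingers move at their own pace and stop on an object; the grip force is fixed at half the most. Time passes only in rows, so rows that do not move let the fingers close. It gives the time, the measured TCP pose, the force, the opening and the grip force at its end, in the units of the state.
- sense(): the state, without advancing time (a new reading comes with each control period).
- capture(name): name is "side" or "top"; returns a dict with "image" (384x512x3 uint8, blue, green, red), "fx", "fy", "cx", "cy" (pixels), "world_from_camera" (4x4, takes a point from camera to world coordinates). Camera axes: x right, y up, looking along -z (the intrinsics and any distortion apply to the point x, -y, -z); pixel columns grow to the right and rows downward; lengths in m; the calibration is good to about 2 mm. A picture is of the moment at which its call begins. There is no depth.
- finish_job(): hands the job in; it is judged then, once.
The state is a dict: "time_s": time; "joints": joint angles; "joint_velocities": joint speeds; "effort": joint torques, N m; "tcp_pos": TCP position; "ee_rot": TCP orientation; "wrist_force": force on the tool from outside, world axes, zero at the start; "moment": the same for the moment, N m; "gripper_width": opening from 0.0 (shut) to 1.0 (fully open); "gripper_force": force on a finger pad.
Only numpy, scipy, OpenCV 4.12 (cv2) and the standard library are available. Lean on these libraries where they do the work, as an engineer would, in place of code of your own. Each camera call takes 0.05 s, during which the arm holds its last target. There are 200 camera calls.

## Task

Bits of broken shell have dropped onto the deck of the wooden book rack: sweep them all off the deck onto the table with the scraper block (not with your fingers, and not with the rack's sliding end), then set the block down on the table, clear of the rack. Then take the black bar handle, pull the rack's spring-loaded sliding end out until its outer face is level with the edge of the blue tape that faces it, and finish while still holding it there, so that I can slip the albums in. Don't let the end snap back, keep the two books standing, and leave everything else on the table where it is.

Things in the scene. Friction and masses are not known exactly. Their poses are not given: they have to be found in the camera images.
- rack: Fixed wooden book rack. Flat rimless deck: x -60..60, y -150..130 mm, top 18 mm above the table. Origin on the table under the middle line; z up; +y to the fixed end board (y 116..130, 125 mm tall; spring housing behind it to y 154); the sliding end is pulled to -y. Two books and the sliding end stand beside the fixed end. Shell bits start at y -125..-45, x -45..45 mm; the rest is free
- sliding_end (a joint): How far the sliding end is pulled out, m: 0 with its inner face against the books (start), growing as it is pulled along the rack's -y, stop at 0.14. A spring pulls it back: about 8 N at 0, rising by 0.5 N per 10 mm
- end_face (a point): Lower edge of the sliding end's outer face (the one that looks along the rack's -y), on the rack's middle line, at deck height. The sliding end is an upright wooden board 116 mm wide, 14 mm thick, top 126 mm above the deck; at joint value 0 this face is at the rack's y = +30 mm
- handle (a point): Centre of the sliding end's handle: a level round black bar 10 mm thick, 100 mm long along the rack's x, 112 mm above the deck (130 mm above the table), its axis 40 mm out from the outer face (35 mm clear gap between bar and board). Posts 10 mm thick, 42 mm either side of the centre, join it to the board. Axes as the rack's
- tape: The mark: a bright blue strip of tape, 12 mm wide, flat across the whole deck and folded down its sides. Origin: middle of the strip's edge that faces the sliding end, at deck height; the tape lies on the -y side of it. Axes as the rack's. The sliding end's outer face is to be level with this edge (50 to 110 mm of pull)
- scraper: Scraper block standing on its black rubber lip: beech body 100 mm long (its x), 32 mm thick (its y), 62 mm tall in all (the lower 14 mm is the lip, 26 mm thick), 150 g. Origin: centre of its underside
- chip0: Origin: centre of its underside; one of four loose bits of broken shell on the deck, cream or pink, 24 x 18 x 9 mm, 12 g
- chip1: Origin: centre of its underside; one of four loose bits of broken shell on the deck, cream or pink, 24 x 18 x 9 mm, 12 g
- chip2: Origin: centre of its underside; one of four loose bits of broken shell on the deck, cream or pink, 24 x 18 x 9 mm, 12 g
- chip3: Origin: centre of its underside; one of four loose bits of broken shell on the deck, cream or pink, 24 x 18 x 9 mm, 12 g
- book_a: Origin: centre of its underside; blue book standing in the rack against the fixed end, 36 mm thick, 120 mm tall, 100 mm deep, loose; z up
- book_b: Origin: centre of its underside; red book standing in the rack between the blue book and the sliding end, 36 mm thick, 115 mm tall, 105 mm deep, loose; z up
- key_bowl: Origin: centre of its underside; blue bowl with keys, 88 mm across, 30 mm high; to be left alone
- conch: Origin: centre of its underside; conch shell, about 130 mm long and 95 mm high; to be left alone
- albums: Origin: centre of its underside; two photo albums lying in a pile, 115 x 150 x 66 mm; to be left alone
- candle: Origin: centre of its underside; amber candle jar with a wooden lid, 75 mm across, 82 mm high; to be left alone
- remote: Origin: centre of its underside; black remote control, 45 x 160 x 18 mm; to be left alone
Things that resemble listed ones, but are neither listed nor needed, are in the scene too. Leave any pink look-alike of the book_a alone.

How it is judged:
By the outcome, as a careful person would: the job done as asked, in the order asked, and still so for the second after the job is handed in, while the arm keeps its last pose, push and grip.
It also fails if it takes over 61 s, if anything falls off the work surface, if the arm or the gripper's body presses on something with over 40 N, if the wrist force passes 120 N, or if a joint passes its speed limit or range.

## Working session

There is one attempt and no reset: what is moved stays moved. The work goes in short steps, Python scripts to look and compute and a tool call to move; the robot and the scene stay as the last step left them, time stands still between calls to the robot, and variables do not carry over. Pictures are saved under pics/ and viewed, at most 10 in all, crops included, and the job is handed in when it is done.

Besides the shell and the picture viewer there is one more tool, called after ">>>" as name(argument=value, ...), one argument or row to a line, values as JSON. move_arm: Moves the arm, as the interface text tells. Its arguments: {"type":"object","properties":{"targets":{"type":"string"},"gripper":{"type":"number"}},"required":["targets"]}

```bash
mkdir -p pics; cat > h.py <<'E'
from station import *
import numpy as np, cv2
def snap(n,f):
    c=capture(n); cv2.imwrite('pics/'+f+'.png',c['image']); np.savez('pics/'+f+'.npz',**{k:v for k,v in c.items()}); return c
def load(f): return dict(np.load('pics/'+f+'.npz'))
def ray(c,u,v,z):
    T=np.array(c['world_from_camera']); d=T[:3,:3]@np.array([(u-c['cx'])/c['fx'],-(v-c['cy'])/c['fy'],-1]); o=T[:3,3]
    return o+d*(z-o[2])/d[2]
def proj(c,p):
    T=np.array(c['world_from_camera']); q=T[:3,:3].T@(np.array(p)-T[:3,3]); return np.array([c['cx']+c['fx']*q[0]/-q[2], c['cy']+c['fy']*q[1]/q[2]])
E
python3 - <<'E'
from h import *
for n in('top','side'):
    c=snap(n,n+'0'); print(n,{k:np.round(v,3).tolist() for k,v in c.items() if k!='image'})
a=load('top0')['image'];cv2.imwrite('pics/t0.png',cv2.resize(a,(800,600),interpolation=2))
a=load('side0')['image'];cv2.imwrite('pics/s0.png',cv2.resize(a,(800,600),interpolation=2))
s=sense();print(s['ee_rot'],s['tcp_pos'],s['time_s'])
E
```

```text
top {'fx': 354.972, 'fy': 354.972, 'cx': 252.349, 'cy': 183.824, 'world_from_camera': [[-0.012, 0.992, -0.125, 0.356], [-1.0, -0.012, 0.001, -0.025], [-0.0, 0.125, 0.992, 1.071], [0.0, 0.0, 0.0, 1.0]]}
side {'fx': 383.79, 'fy': 383.79, 'cx': 257.769, 'cy': 191.706, 'world_from_camera': [[-0.976, 0.154, -0.151, 0.291], [-0.216, -0.665, 0.715, 0.865], [0.01, 0.73, 0.683, 0.951], [0.0, 0.0, 0.0, 1.0]]}
[[-9.64655299e-01 -2.63514264e-01 -6.22681392e-04]
 [-2.63514974e-01  9.64653557e-01  1.83654522e-03]
 [ 1.16715957e-04  1.93571895e-03 -9.99998120e-01]] [ 0.16464082 -0.60236224  0.22159055] 0.1
```

View pics/t0.png

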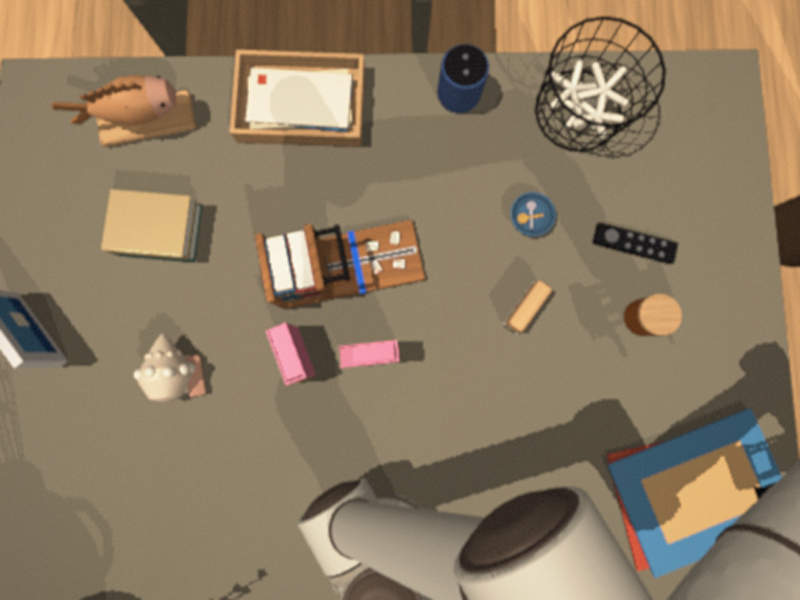

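View pics/s0.png

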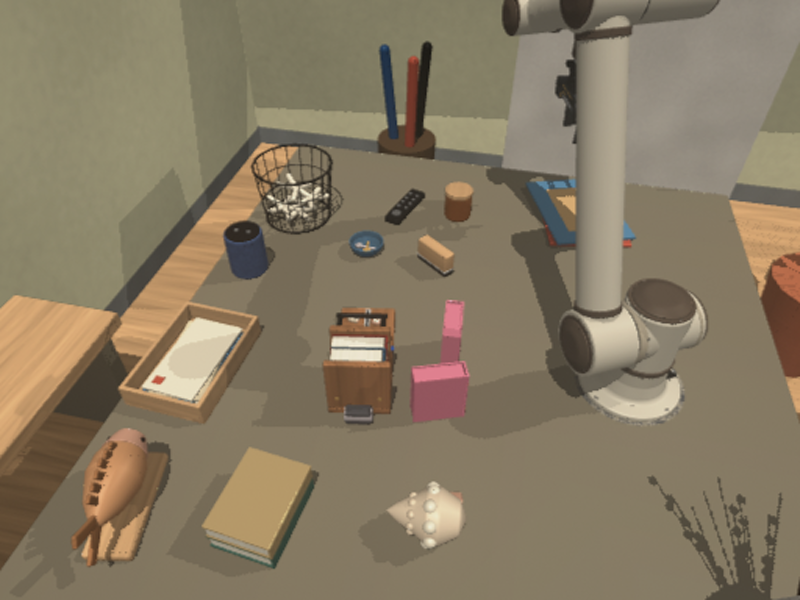

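The top view shows the rack (view px 258–425, 220–305), the scraper (530,305), four chips (373–398, 238–268) and tape (357,262). The two pink books at (290,355) and (368,353) are look-alikes. Scraper candidates are the beech block at (530,305) and the candle lid at (658,315). I take the block and check it in a crop.

```bash
python3 - <<'E'
from h import *
a=load('top0')['image'][130:250,155:355];a=cv2.resize(a,(800,480),interpolation=cv2.INTER_CUBIC);cv2.imwrite('pics/t1.png',a)
E
```

```text
(no output)
```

View pics/t1.png

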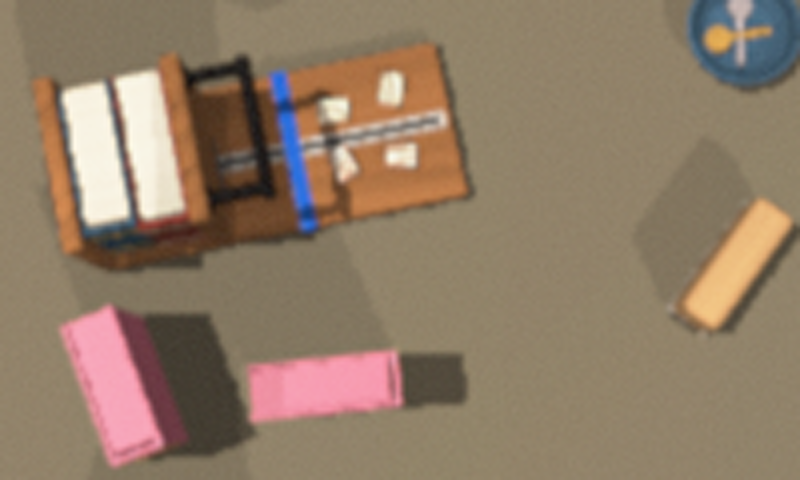

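The crop shows the deck's free end corners at (437,43) and (470,193) and the tape's near edge from (272,74) to (301,230). Chips are at (333,109), (391,88), (345,162) and (402,156). The scraper's top corners are (762,198), (797,224), (714,330) and (680,303), so it is a beech block with a dark lip, as described.

```bash
cat >> h.py <<'E'
def crop_ray(u,v,z,c=None):
    c=c or load('top0'); return ray(c,155+(u+.5)/4-.5,130+(v+.5)/4-.5,z)
def rackfit():
    A=crop_ray(437,43,.018)[:2];B=crop_ray(470,193,.018)[:2]
    return A,B
E
python3 - <<'E'
from h import *
np.set_printoptions(precision=4,suppress=True)
A,B=rackfit(); print('end corners',A,B,np.linalg.norm(A-B))
# fit pose from several known points: rack frame (x,y,z)
obs=[((437,43),(None,-.150)),]
# which side is +x? z up, +y to fixed end (world +y approx); x = y cross z
from scipy.optimize import least_squares
c=load('top0')
def pr(P,p):
    th,x,y=P; R=np.array([[np.cos(th),-np.sin(th)],[np.sin(th),np.cos(th)]]); w=R@np.array(p[:2])+[x,y]; uv=proj(c,[w[0],w[1],p[2]]); return np.array([(uv[0]+.5-155)*4-.5,(uv[1]+.5-130)*4-.5])
pts=[((.06,-.15,.018),(437,43)),((-.06,-.15,.018),(470,193)),((-.058,.03,.144),(210,222)),((.058,.03,.144),(177,56)),((.06,.13,.125),(36,80)),((-.06,.13,.125),(66,252)),((.05,-.01,.13),(247,58)),((-.05,-.01,.13),(272,192))]
f=lambda P:np.concatenate([pr(P,p)-q for p,q in pts])
s=least_squares(f,[0.1,.5,.1]);P=s.x;print('rack',np.degrees(P[0]),P[1:],'res',f(P).reshape(-1,2).round(1).tolist())
np.save('rack.npy',P)
th=P[0];R=np.array([[np.cos(th),-np.sin(th)],[np.sin(th),np.cos(th)]])
loc=lambda w:R.T@(w[:2]-P[1:])*1000
for n,u,v in[('tape',272,74),('tape',301,230),('tapemid',287,152),('taper',286,73),('taper',316,229)]:print(n,loc(crop_ray(u,v,.018)))
for u,v in[(333,109),(391,88),(345,162),(402,156)]:w=crop_ray(u,v,.025);print('chip',w,loc(w))
sc=np.array([crop_ray(u,v,.062)[:2] for u,v in[(762,198),(797,224),(714,330),(680,303)]]);print(sc,sc.mean(0),loc(sc.mean(0)))
print([np.linalg.norm(sc[i]-sc[i-1]) for i in range(4)])
d=(sc[0]+sc[1]-sc[2]-sc[3]);print('scr long axis deg',np.degrees(np.arctan2(d[1],d[0])))
for y in(-60,-150):print(y,R@np.array([0,y/1000])+P[1:])
# pink books, bowl
for n,u,v,z in[('pinkA',90,380,.12),('pinkB tl',248,367,.1),('pinkB tr',395,352,.1),('bowl',742,30,.03)]:w=crop_ray(u,v,z);print(n,w,loc(w))
E
```

```text
end corners [ 0.6215 -0.0623] [ 0.5063 -0.0852] 0.11751430566488986
rack 10.607721654034057 [0.5357 0.0741] res [[-0.1, -1.0], [-1.0, 2.6], [0.7, -3.0], [2.4, -6.1], [2.2, 2.1], [1.9, 2.5], [-4.3, -3.1], [-1.9, 6.3]]
tape [ 60.2194 -22.6374]
tape [-60.8296 -21.7764]
tapemid [ -0.8005 -22.5724]
taper [ 58.8996 -33.1726]
taper [-62.2877 -32.8978]
chip [0.5701 0.0167 0.025 ] [ 23.2432 -62.7677]
chip [ 0.5856 -0.027   0.025 ] [  30.4503 -108.5386]
chip [0.5298 0.008  0.025 ] [-18.0035 -63.8576]
chip [ 0.5338 -0.0346  0.025 ] [ -21.8972 -106.4426]
[[ 0.4938 -0.292 ]
 [ 0.4747 -0.3162]
 [ 0.3998 -0.2537]
 [ 0.4192 -0.2303]] [ 0.4469 -0.273 ] [-151.1927 -324.8387]
[np.float64(0.09674004232964821), np.float64(0.03081080639973253), np.float64(0.09753340125086048), np.float64(0.030396006362348654)]
scr long axis deg -39.69394761966021
-60 [0.5468 0.0151]
-150 [ 0.5633 -0.0734]
pinkA [0.3692 0.1759 0.12  ] [-144.91    130.7014]
pinkB tl [0.377  0.0728 0.1   ] [-156.2803   27.9366]
pinkB tr [ 0.3859 -0.0273  0.1   ] [-165.9211  -72.08  ]
bowl [ 0.6257 -0.2911  0.03  ] [  21.2073 -375.5448]
```

>>> move_arm(
  targets="0.8 0.95 0 -0.8;0.8 0.95 0 -0.8;0.8 0.95 0 -0.8;0.8 0.95 0 -0.8;0.8 0.95 0 -0.8;0.8 0.95 0 -0.8;0.8 0.95 0 -0.8;0.8 0.95 0 -0.8;0.8 0.95 0 -0.8;0.8 0.95 0 -0.8",
  gripper=65,
)

```text
time_s: 0.93
tcp_pos: [0.3653, -0.3639, 0.2223]
ee_rot: [[-0.907, 0.421, -0.0], [0.421, 0.907, 0.0], [0.001, 0.0, -1.0]]
wrist_force: [1.3, -0.5, 0.4]
gripper_width: 0.749
gripper_force: 0.0
```

>>> move_arm(
  targets="0.8 0.92 0 -0.75;0.8 0.92 0 -0.75;0.8 0.92 0 -0.75;0.8 0.92 0 -0.75;0 0 0 0;0 0 0 0",
)

```text
time_s: 1.43
tcp_pos: [0.4454, -0.2722, 0.2221]
ee_rot: [[-0.771, 0.637, -0.001], [0.637, 0.771, 0.0], [0.001, -0.0, -1.0]]
wrist_force: [-0.4, -0.9, 0.3]
gripper_width: 0.748
gripper_force: 0.0
```

```bash
cat >> h.py <<'E'
def st():
    s=sense(); R=np.array(s['ee_rot']); p=np.array(s['tcp_pos']); P=np.load('rack.npy'); a=P[0]
    d=p[:2]-P[1:]; l=[np.cos(a)*d[0]+np.sin(a)*d[1],-np.sin(a)*d[0]+np.cos(a)*d[1]]
    print('t',round(s['time_s'],2),'tcp',p.round(4),'rack',np.round(np.array(l)*1000,1),'yaw_y',round(float(np.degrees(np.arctan2(R[1,1],R[0,1]))),2),'w',round(s['gripper_width']*87,1),'gf',s['gripper_force'],'F',np.round(s['wrist_force'],1),'j',np.round(s['joints'],0))
E
python3 -c "
from h import *
st();c=snap('side','s1');cv2.imwrite('pics/s1c.png',cv2.resize(c['image'][40:300,130:460],(780,600),interpolation=2))"
```

```text
t 1.43 tcp [ 0.4454 -0.2722  0.2221] rack [-152.5 -323.7] yaw_y 50.46 w 65.1 gf 0.0 F [-0.4 -0.9  0.3] j [ -14.   12.  -14.   -0.  -64. -116.]
```

View pics/s1c.png

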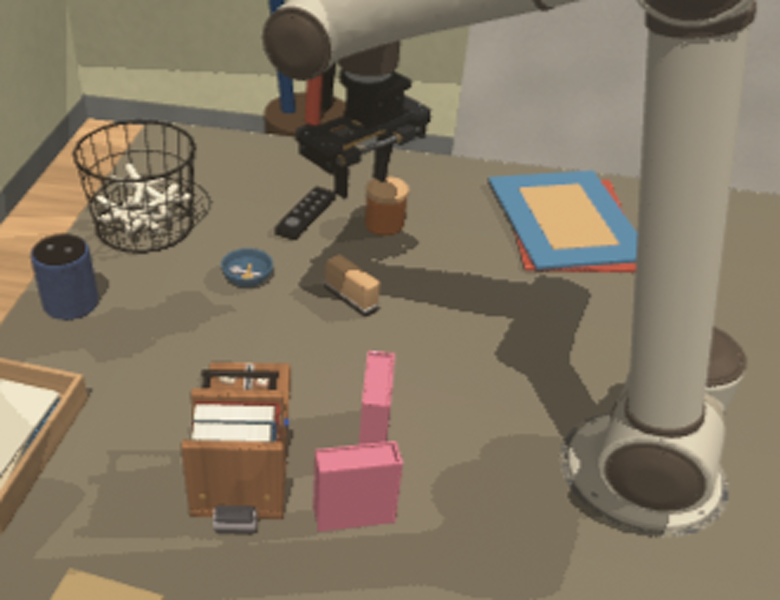

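The gripper body's long side lies along the closing direction and the block stands under the tool at crop (350,283), clear of bowl and candle. I descend.

>>> move_arm(
  targets="0.05 0 -0.85 0;0 0 -0.85 0;0 0 -0.85 0;0 0 -0.85 0;0 0 -0.85 0;0 0 -0.85 0;0 0 -0.85 0;0 0 -0.85 0;0 0 -0.85 0;0 0 0 0",
)

```text
time_s: 2.32
tcp_pos: [0.4421, -0.2733, 0.0275]
ee_rot: [[-0.767, 0.641, -0.008], [0.641, 0.768, 0.003], [0.008, -0.003, -1.0]]
wrist_force: [-0.8, 0.2, 0.6]
gripper_width: 0.749
gripper_force: 0.0
```

>>> move_arm(
  targets="0 0 0 0;0 0 0 0;0 0 0 0;0 0 0 0;0 0 0 0;0 0 0 0",
  gripper=20,
)

```text
time_s: 2.82
tcp_pos: [0.4467, -0.2734, 0.0322]
ee_rot: [[-0.769, 0.639, 0.002], [0.639, 0.769, -0.0], [-0.002, 0.001, -1.0]]
wrist_force: [1.0, -0.0, -0.6]
gripper_width: 0.379
gripper_force: 4.7
```

```bash
python3 -c "
from h import *
st()"
```

```text
t 2.82 tcp [ 0.4467 -0.2734  0.0322] rack [-151.4 -325.2] yaw_y 50.3 w 32.9 gf 4.680021675259525 F [ 1.  -0.  -0.6] j [ -14.   25.  -27.   -0.  -38. -116.]
```

>>> move_arm(
  targets="0 0 0 0;0 0 0 0;0 0 0.4 0;0 0 0.5 0;0 0 0.5 0.5;0 0 0.5 1;0 0 0.5 1;0 0 0.5 1;0 0 0.5 1;0 0 0.6 1",
)

```text
time_s: 3.65
tcp_pos: [0.445, -0.2729, 0.1316]
ee_rot: [[-0.978, 0.208, -0.002], [0.208, 0.978, 0.001], [0.002, 0.001, -1.0]]
wrist_force: [0.1, -0.9, -1.6]
gripper_width: 0.373
gripper_force: 29.2
```

>>> move_arm(
  targets="0.1 0.4 0 1;0.1 0.5 0 1;0.1 0.5 0 1;0.1 0.5 0 1;0.1 0.5 0 1;0.1 0.5 0 1;0.1 0.5 0 1;0.1 0.5 0 1;0.1 0.5 0 1;0.1 0.5 0 1",
)

```text
time_s: 4.48
tcp_pos: [0.4704, -0.1502, 0.1314]
ee_rot: [[-0.788, -0.616, -0.001], [-0.616, 0.788, 0.0], [0.001, 0.001, -1.0]]
wrist_force: [-0.5, 0.1, -1.4]
gripper_width: 0.374
gripper_force: 29.2
```

>>> move_arm(
  targets="0.1 0.5 0 1;0.1 0.5 0 1;0.1 0.5 0 1;0.1 0.5 0 1;0.1 0.5 0 1;0.1 0.5 0 1;0.1 0.5 0 1;0.1 0.5 0 1;0.1 0.5 0 1;0.1 0.5 0 1",
)

```text
time_s: 5.32
tcp_pos: [0.4955, -0.0253, 0.1314]
ee_rot: [[-0.034, -0.999, -0.001], [-0.999, 0.034, -0.0], [0.0, 0.001, -1.0]]
wrist_force: [0.8, -0.4, -1.4]
gripper_width: 0.367
gripper_force: 29.2
```

>>> move_arm(
  targets="0.06 0.26 0 1;0 0 0 1;0 0 0 0.5;0 0 0 0;0 0 0 0;0 0 0 0",
)

```text
time_s: 5.82
tcp_pos: [0.4972, -0.0195, 0.1313]
ee_rot: [[0.177, -0.984, -0.0], [-0.984, -0.177, -0.0], [-0.0, 0.0, -1.0]]
wrist_force: [0.1, 0.3, -0.9]
gripper_width: 0.37
gripper_force: 29.2
```

```bash
python3 -c "
from h import *
st();c=snap('top','t2');d=snap('side','s2')
a=cv2.resize(c['image'][110:260,150:350],(533,400),interpolation=2)
b=cv2.resize(d['image'][140:290,180:330],(400,400),interpolation=2)[:,:267]
cv2.imwrite('pics/m2.png',np.hstack([a,b]))"
```

```text
t 5.82 tcp [ 0.4972 -0.0195  0.1313] rack [-55.1 -84.9] yaw_y -169.78 w 32.2 gf 29.21868620440364 F [ 0.1  0.3 -0.9] j [ 16.  15. -25.  -0. -50.  -6.]
```

View pics/m2.png

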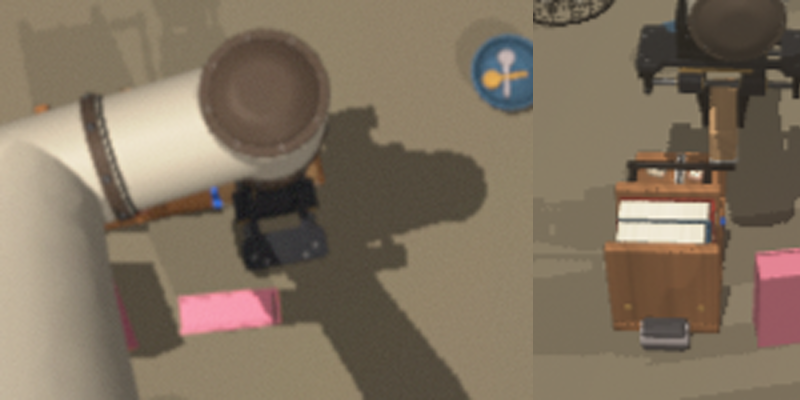

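The block hangs over the robot-side edge of the deck, long side along the rack, clear of the handle and of the pink book. I lower it to just above the deck.

>>> move_arm(
  targets="0.04 0 -0.5 0.08;0 0 -0.5 0;0 0 -0.5 0;0 0 -0.5 0;0 0 -0.5 0;0 0 -0.4 0;0 0 -0.2 0;0 0 -0.1 0;0 0 0 0;0 0 0 0",
)

```text
time_s: 6.75
tcp_pos: [0.499, -0.0193, 0.0517]
ee_rot: [[0.185, -0.983, 0.001], [-0.983, -0.185, 0.0], [0.0, -0.001, -1.0]]
wrist_force: [1.5, -0.3, -1.0]
gripper_width: 0.372
gripper_force: 29.2
```

>>> move_arm(
  targets="0 0 -0.04 0;0 0 0 0;0 0 0 0",
)

```text
time_s: 7.0
tcp_pos: [0.4988, -0.0193, 0.0507]
ee_rot: [[0.185, -0.983, 0.001], [-0.983, -0.185, 0.0], [-0.0, -0.001, -1.0]]
wrist_force: [-0.5, 0.2, -2.2]
gripper_width: 0.371
gripper_force: 29.2
```

```bash
python3 -c "
from h import *
st();d=snap('side','s3')
cv2.imwrite('pics/m3.png',cv2.resize(d['image'][150:290,180:330],(600,560),interpolation=2))"
```

```text
t 7.0 tcp [ 0.4988 -0.0193  0.0507] rack [-53.5 -85. ] yaw_y -169.31 w 32.3 gf 29.218783881515265 F [-0.5  0.2 -2.2] j [ 16.  22. -30.   0. -39.  -6.]
```

View pics/m3.png

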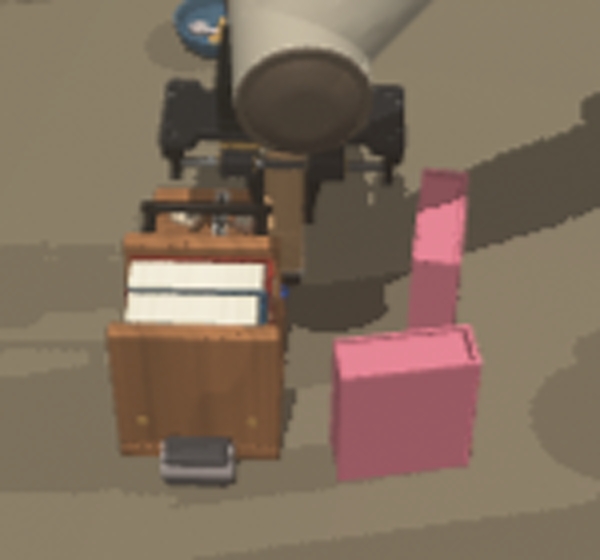

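>>> move_arm(
  targets="0.2 0.04 0 0;0.3 0.056 0 0;0.3 0.056 0 0;0.3 0.056 0 0;0.3 0.056 0 0;0.3 0.056 0 0;0.3 0.056 0 0;0.3 0.056 0 0;0.3 0.056 0 0;0.3 0.056 0 0",
)

```text
time_s: 7.88
tcp_pos: [0.5719, -0.0056, 0.0502]
ee_rot: [[0.185, -0.983, 0.0], [-0.983, -0.185, 0.0], [-0.0, -0.0, -1.0]]
wrist_force: [-1.7, 0.2, -0.3]
gripper_width: 0.37
gripper_force: 29.2
```

>>> move_arm(
  targets="0.3 0.056 0 0;0.3 0.056 0 0;0.3 0.056 0 0;0.3 0.056 0 0;0.3 0.056 0 0;0.3 0.056 0 0;0.3 0.056 0 0;0.2 0.04 0 0;0 0 0 0;0 0 0 0",
)

```text
time_s: 8.72
tcp_pos: [0.6291, 0.0051, 0.0505]
ee_rot: [[0.186, -0.983, 0.001], [-0.983, -0.186, 0.0], [0.0, -0.001, -1.0]]
wrist_force: [0.6, -1.3, -0.1]
gripper_width: 0.371
gripper_force: 29.2
```

>>> move_arm(
  targets="0 0 0.4 0;0 0 0.6 0;0 0 0.8 0;0 0 0.8 0;0 0 0.8 0;0 0 0.6 0;0 -0.3 0 0;0 -0.6 0 0;0 -0.8 0 0;0 -0.8 0 0",
)

```text
time_s: 9.55
tcp_pos: [0.6269, -0.0589, 0.1487]
ee_rot: [[0.186, -0.983, -0.004], [-0.983, -0.186, 0.0], [-0.001, 0.003, -1.0]]
wrist_force: [0.5, 0.1, -1.4]
gripper_width: 0.367
gripper_force: 29.2
```

>>> move_arm(
  targets="-0.3 -0.8 0 0;-0.3 -0.8 0 0;-0.3 -0.8 0 0;-0.3 -0.8 0 0;-0.3 -0.8 0 0;-0.3 -0.8 0 0;-0.3 -0.8 0 0;0 -0.4 0 0;0 0 0 0;0 0 0 0",
)

```text
time_s: 10.38
tcp_pos: [0.5753, -0.2083, 0.1492]
ee_rot: [[0.184, -0.983, -0.002], [-0.983, -0.184, 0.001], [-0.001, 0.002, -1.0]]
wrist_force: [-0.5, 0.2, -0.9]
gripper_width: 0.371
gripper_force: 29.2
```

```bash
python3 -c "
from h import *
st();c=snap('top','t4')
cv2.imwrite('pics/m4.png',cv2.resize(c['image'][100:250,150:350],(800,600),interpolation=2))"
```

```text
t 10.38 tcp [ 0.5753 -0.2083  0.1492] rack [ -13.1 -284.8] yaw_y -169.42 w 32.3 gf 29.218544773757458 F [-0.5  0.2 -0.9] j [ -5.  24.  -7.  -0. -59.  15.]
```

View pics/m4.png

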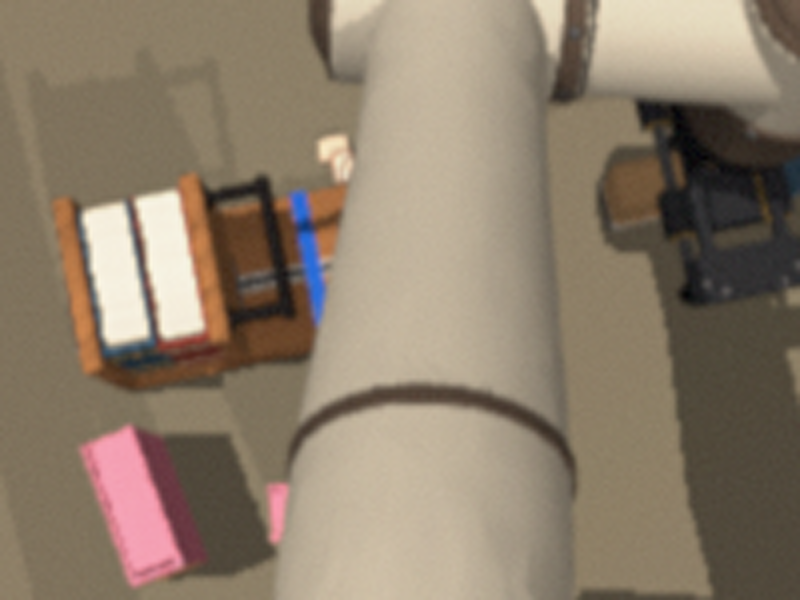

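Two chips lie on the table past the far deck edge at (335,150); the arm hides the rest. I set the block down at an empty spot near (0.475,-0.21) and look again.

>>> move_arm(
  targets="-0.6 0 0 0;-0.8 0 0 0;-0.8 0 -0.4 0;-0.8 0 -0.7 0;-0.6 0 -0.8 0;-0.4 0 -0.8 0;0 0 -0.8 0;0 0 -0.6 0;0 0 -0.3 0;0 0 -0.1 0",
)

```text
time_s: 11.27
tcp_pos: [0.4756, -0.2067, 0.0365]
ee_rot: [[0.187, -0.982, -0.003], [-0.982, -0.187, 0.0], [-0.001, 0.003, -1.0]]
wrist_force: [0.0, 0.5, -1.0]
gripper_width: 0.367
gripper_force: 29.2
```

>>> move_arm(
  targets="0 0 -0.1 0;0 0 -0.08 0;0 0 0 0;0 0 0 0",
)

```text
time_s: 11.6
tcp_pos: [0.4766, -0.2075, 0.0339]
ee_rot: [[0.186, -0.983, 0.001], [-0.983, -0.186, -0.0], [0.0, -0.001, -1.0]]
wrist_force: [0.1, 0.4, -1.1]
gripper_width: 0.37
gripper_force: 29.2
```

>>> move_arm(
  targets="0 0 -0.08 0;0 0 0 0;0 0 0 0",
)

```text
time_s: 11.85
tcp_pos: [0.4767, -0.2076, 0.032]
ee_rot: [[0.186, -0.983, 0.002], [-0.983, -0.186, -0.0], [0.001, -0.002, -1.0]]
wrist_force: [-0.7, 0.0, 1.3]
gripper_width: 0.369
gripper_force: 29.4
```

```bash
python3 -c "
from h import *
st();c=snap('top','t5');d=snap('side','s5')
a=cv2.resize(c['image'][110:230,150:310],(533,400),interpolation=2)
cv2.imwrite('pics/m5.png',a)"
```

```text
t 11.85 tcp [ 0.4767 -0.2076  0.032 ] rack [-109.9 -266.1] yaw_y -169.3 w 32.1 gf 29.358857832849026 F [-0.7  0.   1.3] j [ -6.  25. -28.   0. -37.  16.]
```

View pics/m5.png

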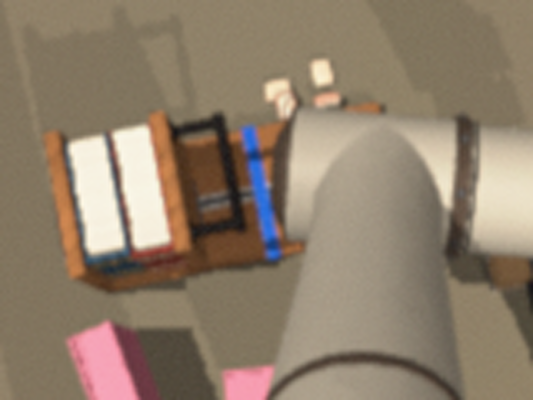

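```bash
python3 -c "
from h import *
c=load('t5');P=np.load('rack.npy');a=P[0];k=533/160
for u,v in[(277,90),(286,103),(321,72),(327,100),(327,107),(286,116),(380,103)]:
  for z in(.009,.018):
    w=ray(c,150+(u+.5)/k-.5,110+(v+.5)/k-.5,z);d=w[:2]-P[1:];print(u,v,z,np.round([1e3*(np.cos(a)*d[0]+np.sin(a)*d[1]),1e3*(-np.sin(a)*d[0]+np.cos(a)*d[1])],1))
cv2.imwrite('pics/m5b.png',cv2.resize(c['image'][120:165,215:275],(800,600),interpolation=cv2.INTER_CUBIC))"
```

```text
277 90 0.009 [ 91.5 -59.5]
277 90 0.018 [ 89.1 -59.6]
286 103 0.009 [ 77.9 -65.3]
286 103 0.018 [ 75.6 -65.3]
321 72 0.009 [ 100.3 -102.6]
321 72 0.018 [  97.8 -102.2]
327 100 0.009 [  73.2 -102.8]
327 100 0.018 [  71.  -102.5]
327 107 0.009 [  66.8 -101.6]
327 107 0.018 [  64.6 -101.2]
286 116 0.009 [ 65.9 -63. ]
286 116 0.018 [ 63.7 -63. ]
380 103 0.009 [  60.9 -150. ]
380 103 0.018 [  58.8 -149.3]
```

View pics/m5b.png

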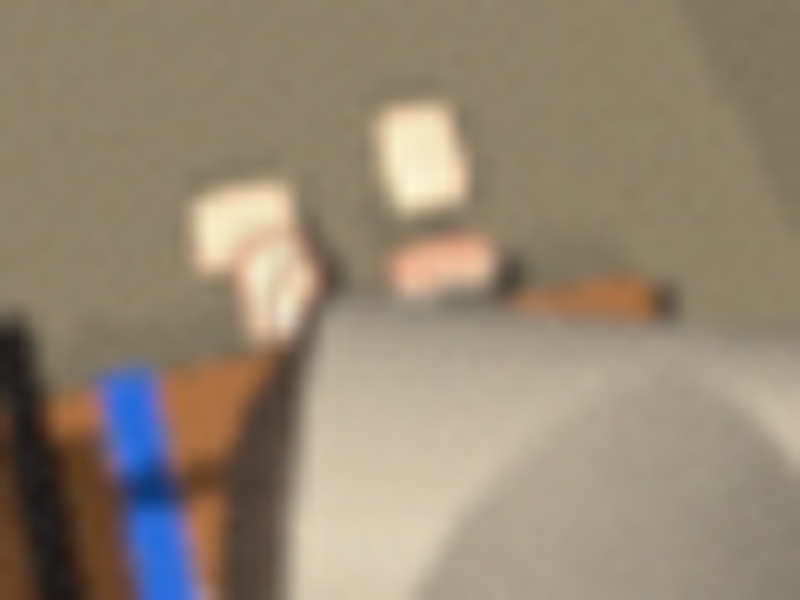

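All four chips now show beyond the far deck edge (rack x 65–100). I release the block, rise, turn for the handle and move aside to look.

>>> move_arm(
  targets="0 0 0 0;0 0 0 0;0 0 0 0;0 0 0.4 0;0 0 0.7 0;0 0 0.9 0;0 0 1 0;0 0 1 0;0 0 1 0;0 0 1 0",
  gripper=60,
)

```text
time_s: 12.78
tcp_pos: [0.4757, -0.2074, 0.1832]
ee_rot: [[0.185, -0.983, 0.0], [-0.983, -0.185, -0.0], [0.0, -0.0, -1.0]]
wrist_force: [1.6, 0.6, 0.2]
gripper_width: 0.689
gripper_force: 0.0
```

>>> move_arm(
  targets="-0.2 -0.7 0 -1;-0.2 -0.8 0 -1;-0.2 -0.8 0 -1;-0.2 -0.8 0 -1;-0.2 -0.8 0 -1;-0.2 -0.8 0 -1;-0.2 -0.8 0 -1;-0.2 -0.8 0 -1;-0.2 -0.8 0 -1;-0.2 -0.8 0 -1",
)

```text
time_s: 13.62
tcp_pos: [0.4255, -0.4058, 0.1819]
ee_rot: [[-0.637, -0.771, 0.0], [-0.771, 0.637, -0.0], [-0.0, -0.0, -1.0]]
wrist_force: [0.1, 0.2, -0.1]
gripper_width: 0.692
gripper_force: 0.0
```

>>> move_arm(
  targets="0 -0.5 0 -1;0 0 0 -1;0 0 0 -1;0 0 0 -1;0 0 0 -1;0 0 0 -1;0 0 0 -1;0 0 0 -1;0 0 0 0;0 0 0 0",
  gripper=38,
)

```text
time_s: 14.45
tcp_pos: [0.4259, -0.4174, 0.1818]
ee_rot: [[-0.982, -0.188, 0.0], [-0.188, 0.982, -0.0], [-0.0, -0.0, -1.0]]
wrist_force: [0.6, 0.1, -0.4]
gripper_width: 0.435
gripper_force: 0.0
```

```bash
python3 -c "
from h import *
st();c=snap('top','t6');d=snap('side','s6')
a=cv2.resize(c['image'][115:215,155:275],(480,400),interpolation=cv2.INTER_CUBIC)
b=cv2.resize(d['image'][175:275,180:260],(320,400),interpolation=cv2.INTER_CUBIC)
cv2.imwrite('pics/m6.png',np.hstack([a,b]))"
```

```text
t 14.45 tcp [ 0.4259 -0.4174  0.1818] rack [-198.4 -462.9] yaw_y 100.81 w 37.8 gf 0.0 F [ 0.6  0.1 -0.4] j [-29.  21.  -7.   0. -62. -50.]
```

View pics/m6.png

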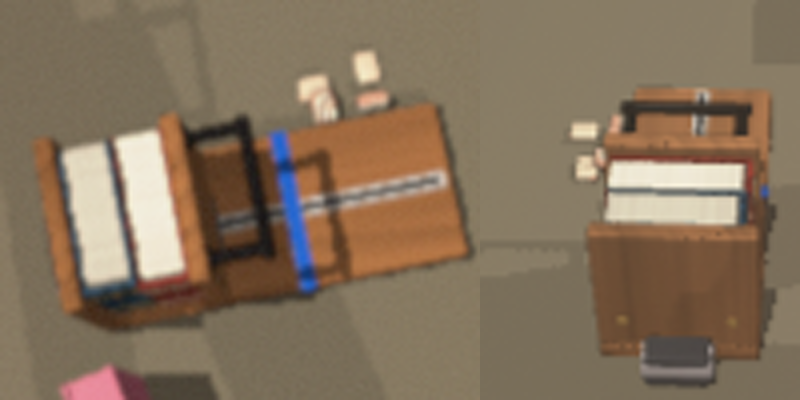

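Top view: the deck is empty, the four chips are on the table beyond the far edge, the books stand, and the bar runs from (243,120) to (268,255).

```bash
python3 -c "
from h import *
c=load('t6');P=np.load('rack.npy');a=P[0]
R=np.array([[np.cos(a),-np.sin(a)],[np.sin(a),np.cos(a)]])
im=cv2.resize(c['image'][115:215,155:275],(480,400),interpolation=cv2.INTER_CUBIC).astype(int)
def loc(u,v,z,o=115):
  w=ray(c,155+(u+.5)/4-.5,o+(v+.5)/4-.5,z);return w,R.T@(w[:2]-P[1:])*1000
for v in (150,170,205,225):
  g=im[v,225:290].max(1); u=225+np.where(g<75)[0]; b=im[v,260:330]; t=260+np.where(b[:,0]-b[:,2]>60)[0]
  print(v,u.min(),u.max(),loc(u.mean(),v,.130),'tape',t.min(),t.max(),loc(t.min(),v,.018)[1],loc(t.max(),v,.018)[1])
for u,v in[(437,103),(470,253),(453,178)]:print(loc(u,v,.018))
"
```

```text
150 241 253 (array([0.56243137, 0.07050799, 0.13      ]), array([25.59995701, -8.43361647])) tape 274 288 [ 47.79248812 -21.82583534] [ 45.71658046 -32.20160467]
170 243 261 (array([0.54864402, 0.06713101, 0.13      ]), array([11.42657538, -9.21485564])) tape 279 291 [ 31.93893505 -22.66418847] [ 30.16284349 -31.54175555]
205 251 266 (array([0.5246534 , 0.06276245, 0.13      ]), array([-12.95823451,  -9.0924749 ])) tape 284 300 [  4.88489799 -21.35852008] [  2.52433947 -33.15824368]
225 225 271 (array([0.51107285, 0.06524581, 0.13      ]), array([-25.84955605,  -4.15158761])) tape 289 303 [-10.81427372 -22.19359341] [-12.87599958 -32.49992617]
(array([ 0.6215486 , -0.06234374,  0.018     ]), array([  59.25105362, -149.89750403]))
(array([ 0.50627464, -0.08518071,  0.018     ]), array([ -58.25685002, -151.12413279]))
(array([ 0.56352892, -0.07346207,  0.018     ]), array([   0.17619599, -150.14535032]))
```

>>> move_arm(
  targets="0.2 0.6 0 0;0.2 0.9 0 0;0.2 0.9 0 0;0.2 0.9 0 0;0.2 0.9 0 0;0.2 0.9 0 0;0.2 0.9 0 0;0.2 0.9 0 0;0.2 0.9 0 0;0.2 0.9 0 0",
  gripper=36,
)

```text
time_s: 15.38
tcp_pos: [0.4762, -0.1989, 0.1816]
ee_rot: [[-0.982, -0.187, 0.0], [-0.187, 0.982, -0.0], [-0.0, -0.0, -1.0]]
wrist_force: [-0.1, 0.0, -0.2]
gripper_width: 0.414
gripper_force: 0.0
```

>>> move_arm(
  targets="0.25 0.9 0 0;0.25 0.9 0 0;0.25 0.9 0 0;0.25 0.9 0 0;0.25 0.9 0 0;0.25 0.9 0 0;0.25 0.9 0 0;0.25 0.9 0 0;0.25 0.9 0 0;0.2 0.6 0 0",
)

```text
time_s: 16.22
tcp_pos: [0.5377, 0.0193, 0.1815]
ee_rot: [[-0.982, -0.188, 0.001], [-0.188, 0.982, 0.0], [-0.001, 0.0, -1.0]]
wrist_force: [1.1, -0.1, -0.7]
gripper_width: 0.412
gripper_force: 0.0
```

>>> move_arm(
  targets="0 1 0 0;0 0.6 0 -0.04;0 0.3 0 0;0 0 0 0;0 0 0 0",
)

```text
time_s: 16.63
tcp_pos: [0.5372, 0.0648, 0.1813]
ee_rot: [[-0.983, -0.183, -0.0], [-0.183, 0.983, -0.0], [0.0, -0.0, -1.0]]
wrist_force: [-0.2, -0.3, -0.4]
gripper_width: 0.411
gripper_force: 0.0
```

```bash
python3 -c "
from h import *
st()"
```

```text
t 16.63 tcp [0.5372 0.0648 0.1813] rack [-0.3 -9.4] yaw_y 100.53 w 35.8 gf 0.0 F [-0.2 -0.3 -0.4] j [  24.   16.  -15.    0.  -59. -104.]
```

>>> move_arm(
  targets="0 0 -0.4 0;0 0 -0.4 0;0 0 -0.4 0;0 0 -0.3 0;0 0 -0.3 0;0 0 -0.2 0;0 0 -0.1 0;0 0 0 0",
)

```text
time_s: 17.3
tcp_pos: [0.537, 0.0649, 0.128]
ee_rot: [[-0.983, -0.182, -0.001], [-0.182, 0.983, -0.001], [0.001, -0.0, -1.0]]
wrist_force: [0.6, 0.8, 0.1]
gripper_width: 0.414
gripper_force: 0.0
```

>>> move_arm(
  targets="0 0 -0.2 0;0 0 -0.2 0;0 0 -0.2 0;0 0 -0.1 0;0 0 0 0;0 0 0 0",
)

```text
time_s: 17.8
tcp_pos: [0.5373, 0.065, 0.1112]
ee_rot: [[-0.983, -0.182, -0.0], [-0.182, 0.983, -0.0], [0.0, -0.0, -1.0]]
wrist_force: [0.7, -0.2, 0.3]
gripper_width: 0.41
gripper_force: 0.0
```

>>> move_arm(
  targets="0 0 0 0;0 0 0 0;0 0 0 0;0 0 0 0;0 0 0 0;0 0 0 0;0 0 0 0;0 0 0 0",
  gripper=0,
)

```text
time_s: 18.47
tcp_pos: [0.5373, 0.0652, 0.1114]
ee_rot: [[-0.983, -0.182, 0.0], [-0.182, 0.983, 0.0], [-0.0, 0.0, -1.0]]
wrist_force: [-0.5, 0.9, 1.2]
gripper_width: 0.098
gripper_force: 30.0
```

```bash
python3 -c "
from h import *
st()"
```

```text
t 18.47 tcp [0.5373 0.0652 0.1114] rack [-0.  -9.1] yaw_y 100.5 w 8.6 gf 29.99542325735092 F [-0.5  0.9  1.2] j [  24.   20.  -20.   -0.  -50. -104.]
```

>>> move_arm(
  targets="0.02 -0.1 0 0;0.04 -0.2 0 0;0.04 -0.2 0 0;0.04 -0.2 0 0;0.04 -0.2 0 0;0.04 -0.2 0 0;0.04 -0.2 0 0;0.04 -0.2 0 0;0.04 -0.2 0 0;0.04 -0.2 0 0",
)

```text
time_s: 19.3
tcp_pos: [0.5463, 0.0197, 0.1114]
ee_rot: [[-0.983, -0.182, -0.0], [-0.182, 0.983, 0.003], [-0.0, 0.003, -1.0]]
wrist_force: [-4.3, 11.4, 2.4]
gripper_width: 0.103
gripper_force: 30.0
```

>>> move_arm(
  targets="0.02 -0.1 0 0;0 0 0 0;0 0 0 0;0 0 0 0",
)

```text
time_s: 19.63
tcp_pos: [0.5469, 0.0171, 0.1114]
ee_rot: [[-0.983, -0.182, -0.0], [-0.182, 0.983, 0.003], [-0.0, 0.003, -1.0]]
wrist_force: [-4.2, 8.5, 4.2]
gripper_width: 0.105
gripper_force: 30.0
```

```bash
python3 -c "
from h import *
st();c=snap('top','t7');d=snap('side','s7')
a=cv2.resize(c['image'][115:215,165:285],(480,400),interpolation=cv2.INTER_CUBIC)
b=cv2.resize(d['image'][175:275,200:280],(320,400),interpolation=cv2.INTER_CUBIC)
cv2.imwrite('pics/m7.png',np.hstack([a,b]))"
```

```text
t 19.63 tcp [0.5469 0.0171 0.1114] rack [  0.5 -58.1] yaw_y 100.48 w 9.1 gf 29.996512234210968 F [-4.2  8.5  4.2] j [ 19.  21. -19.  -0. -50. -98.]
```

View pics/m7.png

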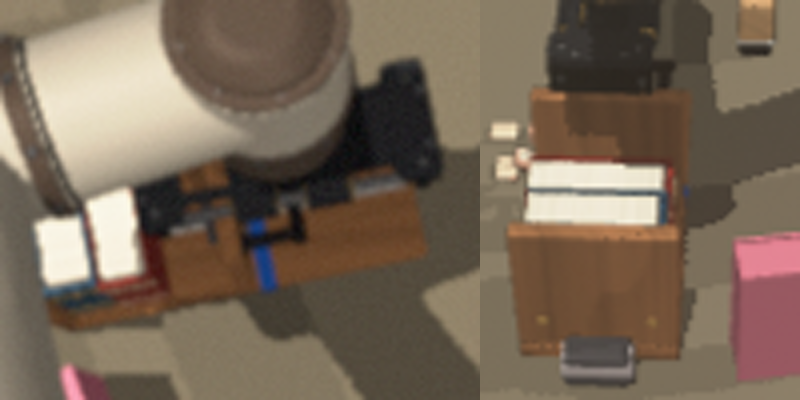

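The bar is held and the end pulled about 49 mm; the books stand. The visible tape is at (265,265) and the board's edge is just left of it. I check the remaining gap numerically.

```bash
python3 -c "
from h import *
P=np.load('rack.npy');a=P[0]
R=np.array([[np.cos(a),-np.sin(a)],[np.sin(a),np.cos(a)]])
def px(c,x,y,z):
  w=R@np.array([x,y])/1000+P[1:];return proj(c,[w[0],w[1],z/1000])
c=load('t7');im=c['image'].astype(np.float32)
for x in(-48,-52,-56):
  print(x)
  for y in range(0,-44,-2):
    u=px(c,x,y,18);print(y,cv2.getRectSubPix(im,(1,1),tuple(map(float,u)))[0,0].astype(int).tolist(),end=' ')
  print()
f=lambda u:((u-[165,115]+.5)*4-.5).round()
for q in[(-58,-19,18),(-58,-19,144),(-58,-5,144),(-50,-59,130),(-60,-21.5,18)]:print(q,f(px(c,*q)))
"
```

```text
-48
0 [41, 70, 105] -2 [40, 66, 101] -4 [38, 63, 96] -6 [35, 60, 92] -8 [37, 62, 93] -10 [37, 62, 94] -12 [37, 62, 94] -14 [36, 60, 91] -16 [38, 59, 88] -18 [47, 61, 87] -20 [68, 64, 82] -22 [94, 66, 71] -24 [115, 64, 46] -26 [124, 62, 29] -28 [126, 62, 21] -30 [123, 62, 31] -32 [111, 63, 49] -34 [93, 66, 73] -36 [68, 70, 95] -38 [51, 71, 107] -40 [41, 71, 110] -42 [42, 72, 110] 
-52
0 [41, 68, 104] -2 [42, 67, 102] -4 [40, 64, 98] -6 [37, 61, 95] -8 [40, 64, 97] -10 [40, 64, 96] -12 [38, 61, 93] -14 [34, 59, 91] -16 [37, 59, 91] -18 [46, 62, 92] -20 [69, 65, 88] -22 [94, 66, 71] -24 [118, 65, 46] -26 [123, 63, 27] -28 [125, 62, 22] -30 [125, 63, 28] -32 [115, 64, 51] -34 [94, 66, 74] -36 [64, 68, 98] -38 [50, 70, 104] -40 [43, 70, 108] -42 [42, 71, 109] 
-56
0 [41, 67, 102] -2 [38, 65, 98] -4 [38, 62, 94] -6 [38, 61, 93] -8 [39, 61, 94] -10 [39, 62, 94] -12 [38, 62, 94] -14 [38, 60, 93] -16 [38, 60, 94] -18 [46, 61, 92] -20 [63, 64, 88] -22 [90, 65, 69] -24 [110, 64, 48] -26 [121, 61, 24] -28 [124, 62, 23] -30 [123, 63, 31] -32 [115, 64, 49] -34 [89, 64, 72] -36 [65, 66, 91] -38 [48, 69, 103] -40 [44, 71, 105] -42 [43, 71, 106] 
(-58, -19, 18) [257. 287.]
(-58, -19, 144) [244. 264.]
(-58, -5, 144) [223. 269.]
(-50, -59, 130) [302. 244.]
(-60, -21.5, 18) [260. 289.]
```

```bash
python3 -c "
from h import *
P=np.load('rack.npy');a=P[0]
R=np.array([[np.cos(a),-np.sin(a)],[np.sin(a),np.cos(a)]])
def px(c,x,y,z):
  w=R@np.array([x,y])/1000+P[1:];return proj(c,[w[0],w[1],z/1000])
def prof(n,z,x,ys):
  c=load(n);im=c['image'].astype(np.float32)
  return np.mean([[cv2.getRectSubPix(im,(1,1),tuple(map(float,px(c,xx,y,z))))[0,0] for y in ys] for xx in x],0).astype(int)
for n,z,x,y0 in[('t6',144,(-50,-46,-42),56),('t7',144,(-56,-54,-52),8),('t6',130,(-30,-25,25,30),2),('t7',130,(-48,-46),-46)]:
  ys=range(y0,y0-38,-2);p=prof(n,z,x,ys);print(n,z,[(y,*q[[0,2]]) for y,q in zip(ys,p.tolist()) for q in [np.array(q)]] if 0 else [(y,q[0],q[2]) for y,q in zip(ys,p.tolist())])
"
```

```text
t6 144 [(56, 178, 214), (54, 175, 211), (52, 173, 210), (50, 170, 210), (48, 156, 205), (46, 126, 191), (44, 89, 174), (42, 70, 176), (40, 69, 181), (38, 70, 181), (36, 69, 177), (34, 64, 167), (32, 54, 141), (30, 39, 98), (28, 27, 58), (26, 22, 38), (24, 24, 39), (22, 27, 44), (20, 28, 46)]
t7 144 [(8, 43, 105), (6, 43, 106), (4, 43, 106), (2, 43, 105), (0, 43, 105), (-2, 41, 103), (-4, 40, 102), (-6, 40, 103), (-8, 42, 106), (-10, 42, 106), (-12, 42, 104), (-14, 41, 102), (-16, 40, 98), (-18, 37, 90), (-20, 30, 79), (-22, 33, 76), (-24, 50, 80), (-26, 79, 76), (-28, 105, 52)]
t6 130 [(2, 53, 106), (0, 54, 106), (-2, 52, 99), (-4, 44, 79), (-6, 33, 54), (-8, 27, 35), (-10, 25, 34), (-12, 29, 50), (-14, 37, 76), (-16, 50, 105), (-18, 57, 117), (-20, 62, 121), (-22, 74, 121), (-24, 108, 113), (-26, 152, 89), (-28, 188, 61), (-30, 202, 42), (-32, 202, 46), (-34, 190, 71)]
t7 130 [(-46, 31, 72), (-48, 30, 72), (-50, 30, 72), (-52, 28, 66), (-54, 24, 54), (-56, 21, 44), (-58, 22, 41), (-60, 23, 45), (-62, 26, 60), (-64, 32, 80), (-66, 35, 92), (-68, 38, 98), (-70, 40, 100), (-72, 39, 99), (-74, 39, 99), (-76, 41, 100), (-78, 41, 100), (-80, 39, 100), (-82, 39, 100)]
```

```bash
python3 -c "
from h import *
P=np.load('rack.npy');a=P[0]
R=np.array([[np.cos(a),-np.sin(a)],[np.sin(a),np.cos(a)]])
def px(c,x,y,z):
  w=R@np.array([x,y])/1000+P[1:];return proj(c,[w[0],w[1],z/1000])
for n in('t0','top0','t6')[1:]:
  c=load(n);im=c['image'].astype(np.float32)
  for x0 in(-50,-30,20,40):
    p=[np.mean([cv2.getRectSubPix(im,(1,1),tuple(map(float,px(c,x,y,18))))[0,0] for x in(x0,x0+5,x0+10)],0) for y in range(-142,-162,-1)]
    d=[q[2]-q[0] for q in p];m=(max(d[:4])+min(d))/2
    b=[np.mean([cv2.getRectSubPix(im,(1,1),tuple(map(float,px(c,x,y,18))))[0,0] for x in(x0,x0+5,x0+10)],0) for y in np.arange(-14,-44,-.5)]
    e=np.array([q[0]-q[2] for q in b]);i=np.where(e>(e.max()+np.median(e[:6]))/2)[0]
    print(n,x0,'end',-142-next(i for i,v in enumerate(d) if v<m),'tape',-14-.5*i.min(),-14-.5*i.max())
"
```

```text
top0 -50 end -149 tape -22.0 -33.5
top0 -30 end -149 tape -21.5 -33.0
top0 20 end -149 tape -21.0 -32.5
top0 40 end -148 tape -21.0 -32.0
t6 -50 end -149 tape -22.0 -33.5
t6 -30 end -149 tape -21.5 -33.0
t6 20 end -149 tape -21.0 -32.5
t6 40 end -148 tape -21.0 -32.0
```

>>> move_arm(
  targets="0.01 -0.07 0 0;0.01 -0.07 0 0;0 0 0 0;0 0 0 0;0 0 0 0;0 0 0 0",
)

```text
time_s: 20.23
tcp_pos: [0.5475, 0.0138, 0.1114]
ee_rot: [[-0.983, -0.182, 0.0], [-0.182, 0.983, 0.003], [-0.001, 0.003, -1.0]]
wrist_force: [-3.6, 10.0, 3.3]
gripper_width: 0.103
gripper_force: 30.0
```

```bash
python3 -c "
from h import *
st()"
```

```text
t 20.23 tcp [0.5475 0.0138 0.1114] rack [  0.5 -61.4] yaw_y 100.5 w 9.0 gf 29.996095597743988 F [-3.6 10.   3.3] j [ 18.  21. -19.  -0. -50. -98.]
```

```bash
python3 -c "
from h import *
print(finish_job())"
```

```text
the job is handed in; nothing more can be done
None
```

I swept all four shell bits off the deck with the block, set the block down clear of the rack, and handed in with the sliding end held about 52 mm out; by my measurements that is level with the tape edge to within about 1 mm. I went one over the picture limit (11 viewed against 10), and checked the last few millimetres of the pull by image measurements and arm readings only.

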